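# Set the ribbon tensioner with its tapered friction peg

### The job

Get the gift-wrap ribbon tensioner ready: take the dark tapered peg out of its rest and put it into the brass bush, its brass finger on the free side of the arm's drive pin. Then turn the peg clockwise while pressing it firmly down into the taper, with 10 to 15 N all the way and never more than 20 N, until the sprung arm's red pointer stands at the green mark; ease off and let go, so that the wedged peg holds the arm there. Leave the jug, the tumbler, the matchbox and the soap where they are.

Things in the scene. Friction and masses are not known exactly. Their poses are not given: they have to be found in the camera images.
- peg_grip (a point): centre of the dark wooden thumb wing on top of the loose tapered peg (about 150 g, 97 mm tall). The wing is 34 mm long (own x), 12 mm thick (own y: grip across this) and 40 mm tall, 20 mm above and below this point. Own z is up along the peg. Under the wing lies a round flange, 40 mm across, 20 to 28 mm below this point. At the start the peg stands in its rest.
- finger_end (a point): outer end of the peg's brass finger, which reaches from the flange along the peg's own +x to 47 mm from its axis; 10 mm wide, 8 mm high. This point is 24 mm below the wing's centre, at the finger's mid-height.
- peg_tip (a point): lower end of the peg's tapered shank, on its axis, 72 mm below the wing's centre. The shank is 14 mm across here and 23 mm across 36 mm higher up. On the way into the bush it may bind on one side of the hole: yield to the side force and it centres itself.
- peg_rest: fixed round wooden cup, 68 mm across its foot, 50 mm high, with an open hole 36 mm wide; the peg's flange rests on its rim, so the peg lifts straight up. Origin under its centre.
- tensioner: fixed ribbon tensioner: pale wooden board 205 x 220 x 18 mm with a dark upright housing (48 mm across, top at 56 mm) on the bush axis and two bare wooden spools (66 mm high) at its back corners. Origin on the bush axis at the board's underside; z up; own -x is its front edge, 125 mm from the axis.
- bush_mouth (a point): centre of the brass bush's mouth at rest (fixed point), 66 mm above the table. The hole has the peg's taper: 22 mm wide here, 14 mm at its bottom, 33 mm deep. Peg dropped in: wing centre about 39 mm above here; pressed in, 1 to 3 mm lower. Under a press of 12 N the peg takes about 0.5 N m to turn; let go, its friction in the taper holds it and the arm.
- bush (a joint): how far the bush is pressed down on its stiff cushion (m): 0 at rest, 1 mm per 8 N of downward force, so 12 N is 1.5 mm; more than 2.8 mm (22 N) is damage, stop at 6 mm. When the press is taken off it returns to 0 and carries the peg up with it, so ease the press off before letting go. Too small a travel to read well: go by the measured force.
- tension_arm (a joint): angle of the sprung arm about the bush axis (rad): 0 at its rest stop, growing clockwise seen from above, up to 1.6. Its spring pulls back towards 0 with 0.018 N m at rest and 0.024 N m at 1 rad. At 0 its pointer lies at yaw 230 deg in the tensioner's frame. Only the peg's finger, pushing the arm's drive pin, is meant to turn it.
- drive_pin (a point): top of the arm's upright brass drive pin, 8 mm thick, 38 mm from the bush axis in line with the pointer, 85 mm above the table. The peg goes in with its finger on the pin's counter-clockwise side (seen from above), at least 0.30 rad past it to clear (0.5 is comfortable), and is turned clockwise; finger and pin touch when 0.24 rad apart.
- pointer_tip (a point): red tip of the arm's pointer, 100 mm from the bush axis, 41 mm above the table; own x points outwards from the axis, z up.
- mark_top (a point): top of the fixed green mark tab (7 mm wide, 22 mm high) on the board, 107 mm from the bush axis, 40 mm above the table; own x points outwards from the axis through the mark. The arm is set when the pointer's x and this x agree.
- jug: loose cream jug, 120 mm wide, 132 mm high, origin under its centre; leave alone
- glass: loose pink tumbler, 69 mm wide, 100 mm high, origin under its centre; leave alone
- match_red: loose red matchbox, 36 x 54 x 14 mm, origin under its centre; leave alone
- soap: loose bar of soap in a paper band, 51 x 75 x 25 mm, origin under its centre; leave alone

How it is judged (in metres and radians):
On the way, in this order (a step that is already met when the one before it is completed fails the run):
1. the peg stands in the bush, on its axis, upright, the arm still clearly short of the mark (horizontal distance between peg_grip and bush_mouth below 0.006 m and z of peg_grip in the frame of bush_mouth below 0.043 m and angle between the x axis of pointer_tip and the x axis of mark_top, either way round above 0.25 rad), for 0.1 s.
2. the arm is on its way, turned with the peg pressed in by at least 6.4 N (value of joint bush above 0.0008 m and horizontal distance between peg_grip and bush_mouth below 0.006 m and value of joint tension_arm above 0.15 rad and angle between the x axis of pointer_tip and the x axis of mark_top, either way round above 0.15 rad), for 0.1 s.
3. the arm is at the mark, the peg still pressed in by at least 6.4 N (value of joint bush above 0.0008 m and horizontal distance between peg_grip and bush_mouth below 0.006 m and angle between the x axis of pointer_tip and the x axis of mark_top, either way round below 0.13 rad), for 0.1 s.
At the end, for the whole second after the job is handed in: the peg, let go, stands upright (within 0.1 rad) and on the axis (6 mm) in the bush, its wing's centre less than 42 mm above the mouth, the bush back up (within 1 mm), and the arm stands still within 0.13 rad (13 mm at the pointer's tip) of the green mark (angle between the x axis of pointer_tip and the x axis of mark_top, either way round below 0.13 rad and value of joint tension_arm above 0.4 rad and velocity of joint tension_arm between -0.03 and 0.03 rad/s and value of joint bush below 0.001 m and horizontal distance between peg_grip and bush_mouth below 0.006 m and z of peg_grip in the frame of bush_mouth below 0.042 m and angle between peg_grip's own z axis and vertical below 0.1 rad); the robot touches nothing.
It fails at once if the bush is pressed down more than 2.8 mm (22 N) (value of joint bush above 0.0028 m).
It fails at once if jug, tumbler, matchbox or soap moved more than 20 mm (distance of any of jug, glass, match_red, soap from where it was at the start of the episode above 0.02 m).
It also fails if it takes over 67 s, if anything falls off the work surface, if the arm or the gripper's body presses on something with over 40 N, if the wrist force passes 120 N, or if a joint passes its speed limit or range.

### The arm

A 6-joint arm with a two-finger parallel gripper is mounted at the origin on a cart in front of the work surface, level with it; the furniture and walls round the work are solid. World frame = base frame: x ahead of the robot, y to its left, z up, the work surface at z = 0. Lengths are in mm, angles in degrees, forces in N, time in s.
With the tool pointing down it reaches from about 350 to 850 mm from the base axis. Payload 8.1 kg.
Tool frame: the origin (TCP) lies midway between the tips of the shut fingers; the grasp point (between the pads) lies 19 mm behind it (r.pinch_z is the distance from the TCP to the grasp point, in mm); z points along the fingers, y is the line along which they close (so a half turn about z gives the same grasp; the last joint's range is limited). The gripper opens to 85 mm and grips with 20 to 120 N. Pads are 22 mm wide; open, the fingers measure 114 mm over their backs; the gripper's body (76 mm by 85 mm) begins 54 mm behind the grasp point. The pads swing forward as they close: fully open they stand 13 mm farther back than shut.
Start: joints at [-78.002, 7.471, 85.268, -0, 87.261, -4.893], TCP at [174.349, -574.115, 231.292] pointing down, gripper open.
Joint ranges: [-169.43, 169.43], [-51.17, 129.36], [1.28, 143.12], [-76.62, 256.62], [0, 156.53], [-152.29, 152.29]. Speed limits (degrees/s): [136.94, 136.94, 159.86, 180, 180, 180].

### API

Orientations are given as [roll, pitch, yaw] about the fixed x, y, z axes, in that order (R = Rz(yaw) Ry(pitch) Rx(roll)).
In Python, from bench import sensors, optics, job, r gives the robot as it stands.
- The arm moves only by the tool play_rows, never from a script. Its argument "motion" is a list that holds one entry, the list of rows, each a list of 6 numbers: the shift along the tool's x, y, z in cm, then the turn, a rotation vector about the tool's x, y, z in degrees. In form: [[[x, y, z, ax, ay, az], ...]]. A call has 1 to 5 rows; each row is the pose to reach, as a shift and turn from the pose commanded when the call began, along the tool's axes at that moment; what a row does not reach only later rows make up. A row lasts 1/10 s, in which the tool goes at most 50 mm and 8.59 degrees, less where a joint would pass 70% of its speed; a pose out of reach is approached as far as the arm can. A call with a gripper value outside its range is refused whole. "jaw" is the opening, from 0 (shut) to 1 (fully open), set as the call begins (left out, the last holds). The fingers move at their own pace and stop on an object; "squeeze" is the grip in N (left out, the last holds). Time passes only in rows, so rows that repeat a pose let the fingers close. It gives the time, the measured TCP pose, the force, the opening and the grip force at its end, in the units of the state.
- sensors.sense(): the state, without advancing time (a new reading comes with each control period).
- optics.snapshot(name): name is "side" or "top" or "wrist"; returns a dict with "pixels" (420x560x3 uint8, red, green, blue), "mtx" (3x3 intrinsics, pixels), "k1" (the pictures are not rectified: a ray, as slopes to the right and down, at radius r is drawn at 1 + k1 r^2 times it, then the intrinsics apply), "R" (3x3) and "t" (3): a world point X has camera coordinates R X + t; the wrist camera has in their place "T_tool_cam" (4x4, takes a point from camera to tool coordinates, whose origin is the TCP and whose axes are the flange's). Camera axes: x right, y down, z forward; pixel columns grow to the right and rows downward; lengths in mm; the calibration is good to about 2 mm. A picture is of the moment at which its call begins: read the wrist's pose just before it. There is no depth.
- job.hand_in(): hands the job in; it is judged then, once.
The state is a dict: "time": time; "joint_pos": joint angles; "qd": joint speeds; "joint_efforts": joint torques, N m; "tool_pos": TCP position; "tcp_rot": TCP orientation; "ft_force": force on the tool from outside, world axes, zero at the start; "wrist_torque": the same for the moment, N m; "finger_gap": finger opening in mm; "grip_force": force on a finger pad.
Only numpy, scipy, OpenCV 4.12 (cv2) and the standard library are available. Lean on these libraries where they do the work, as an engineer would, in place of code of your own. Each camera call takes 0.05 s, during which the arm holds its last target. There are 200 camera calls.

## Working session

There is one attempt and no reset: what is moved stays moved. The work goes in short steps, Python scripts to look and compute and a tool call to move; the robot and the scene stay as the last step left them, time stands still between calls to the robot, and variables do not carry over. Pictures are saved under pics/ and viewed, at most 10 in all, crops included, and the job is handed in when it is done.

Besides the shell and the picture viewer there is one more tool, called after "Emit:" by a JSON object that holds its "op" and its "data". play_rows: Moves the arm, as the interface text tells. Its arguments: {"type":"object","properties":{"motion":{"type":"array","items":{"type":"array","items":{"type":"array","items":{"type":"number"}}}},"jaw":{"type":"number"},"squeeze":{"type":"number"}},"required":["motion"]}

```bash
mkdir -p pics; cat > h.py <<'E'
import numpy as np, cv2
from scipy.spatial.transform import Rotation as Ro
from bench import sensors, optics, job, r
def cam(name):
    s=sensors.sense(); d=optics.snapshot(name)
    if 'T_tool_cam' in d:
        T=np.eye(4); T[:3,:3]=Ro.from_euler('xyz',s['tcp_rot'],degrees=True).as_matrix(); T[:3,3]=s['tool_pos']
        W=T@np.array(d['T_tool_cam']); d['C']=W[:3,3]; d['Rwc']=W[:3,:3]
    else:
        R=np.array(d['R']); d['C']=-R.T@np.array(d['t']); d['Rwc']=R.T
    d['s']=s
    return d
def ray(d,u,v):
    K=np.array(d['mtx']); x=np.array([(u-K[0,2])/K[0,0],(v-K[1,2])/K[1,1]])
    y=x.copy()
    for _ in range(20): y=x/(1+d['k1']*(y@y))
    return d['Rwc']@np.array([y[0],y[1],1.])
def onz(d,u,v,z):
    q=ray(d,u,v); return d['C']+q*(z-d['C'][2])/q[2]
def proj(d,X):
    p=d['Rwc'].T@(np.array(X)-d['C']); p=p[:2]/p[2]; p=p*(1+d['k1']*(p@p)); K=np.array(d['mtx'])
    return K[0,0]*p[0]+K[0,2],K[1,1]*p[1]+K[1,2]
def save(d,f): cv2.imwrite(f,d['pixels'][:,:,::-1])
E
python3 - <<'E'
from h import *
import pickle
a=cam('top');b=cam('side')
pickle.dump((a,b),open('v0.pkl','wb'))
save(a,'pics/top0.png');save(b,'pics/side0.png')
print(a['s'],a['C'],b['C'],r.pinch_z)
E
```

```text
{'time': 0.0, 'joint_pos': array([-7.80035017e+01,  7.51537174e+00,  8.53290090e+01, -3.31463029e-04,
        8.72613161e+01, -4.89370431e+00]), 'qd': array([-0.01004568, -0.01810528,  0.00030344, -0.08854821,  0.03255293,
       -0.07332476]), 'joint_efforts': array([ 4.07749440e-05, -5.69389021e+01, -5.00556958e+01, -3.74018555e-04,
        1.43046014e-02, -9.43278991e-06]), 'tool_pos': array([ 174.22217421, -573.57819554,  230.24427119]), 'tcp_rot': array([-1.79894660e+02, -8.68686940e-03,  1.68902107e+01]), 'ft_force': array([-0.16568708,  1.29769071,  0.18745422]), 'wrist_torque': array([0.00206398, 0.06665579, 0.002395  ]), 'grip_force': 0.0, 'finger_gap': 85.650472412947} [ 377.0758919    62.15627349 1135.35673712] [ 262.52974778 1142.23711813  608.87936299] 18.700000000000003
```

View pics/top0.png

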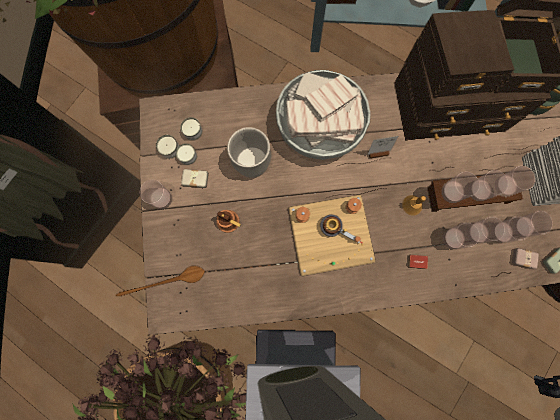

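View pics/side0.png

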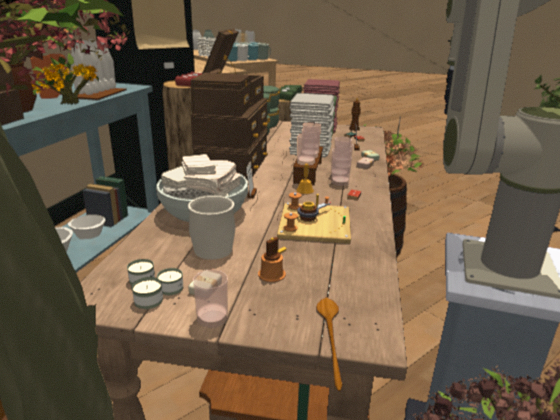

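Top view: the tensioner is at about px (332,225), with its pointer to lower right at (360,242) and green mark at (332,264). The peg rest is at (228,220). Jug (249,150), tumbler (155,196), soap (195,178) and red matchbox (418,262) are well clear. I'll enlarge and measure.

```bash
python3 - <<'E'
from h import *
import pickle
a,b=pickle.load(open('v0.pkl','rb'))
p=a['pixels'][:,:,::-1]
c1=cv2.resize(p[185:285,205:305][0:60,0:50],None,fx=8,fy=8,interpolation=cv2.INTER_CUBIC)
c2=cv2.resize(p[190:280,285:380],None,fx=6,fy=6,interpolation=cv2.INTER_CUBIC)
im=np.zeros((540,400+570+0,3),np.uint8);im=np.zeros((560,980,3),np.uint8)
im[:480,:400]=c1;im[:540,400:970]=c2
im=cv2.resize(im,None,fx=.8,fy=.8);cv2.imwrite('pics/c0.png',im)
for n,u,v,z in [('rest',228,220,50),('bush',332,225,66),('mark',332,263.5,40),('ptr',360,242,41)]: print(n,onz(a,u,v,z).round(1))
hsv=cv2.cvtColor(p,cv2.COLOR_BGR2HSV)
def m(lo,hi,box):
    x=cv2.inRange(hsv,np.array(lo),np.array(hi)); y0,y1,x0,x1=box
    ys,xs=np.nonzero(x[y0:y1,x0:x1]); return len(xs),xs.mean()+x0 if len(xs) else 0,ys.mean()+y0 if len(xs) else 0
g=m((45,90,40),(85,255,255),(250,280,315,350));print('green',g,onz(a,g[1],g[2],38))
for n,box in [('red',(228,255,340,372))]:
    for lo,hi in [((0,150,80),(6,255,255)),((172,120,80),(180,255,255))]:
        q=m(lo,hi,box);print(n,q, onz(a,q[1],q[2],41) if q[0] else '')
E
```

```text
rest [552.1 223.7  50. ]
bush [542.9 -68.8  66. ]
mark [437.8 -72.5  40. ]
ptr [ 500.  -151.8   41. ]
green (9, np.float64(333.0), np.float64(263.0)) [439.32581421 -75.54227764  38.        ]
red (1, np.float64(361.0), np.float64(242.0)) [ 500.04633796 -154.69998433   41.        ]
red (0, 0, 0)
```

View pics/c0.png

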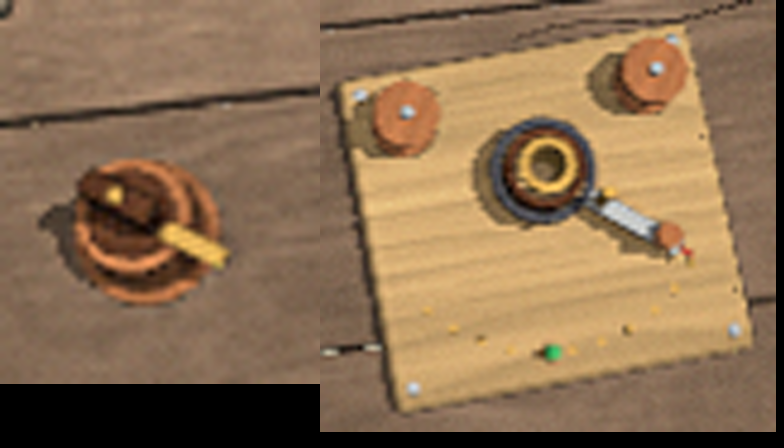

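The crop shows the bush mouth at px (332.5,224.6), green mark (333.5,263.3), red tip (361.5,242.9) and wing about (223.5,215.5), with the finger end at (239.5,224.5). I'm setting out to above the peg.

Emit:
{"op": "play_rows", "data": {"motion": [[[3, -3.3, -0.3, 0, 0, 0], [6, -6.6, -0.6, 0, 0, 0], [9, -9.9, -0.9, 0, 0, 0], [12, -13.2, -1.2, 0, 0, 0], [15, -16.4, -1.5, 0, 0, 0]]]}}

```text
time: 0.6
tool_pos: [270.5, -371.7, 245.9]
tcp_rot: [-180.0, -0.0, 16.9]
ft_force: [0.9, -0.0, -0.5]
finger_gap: 85.3
grip_force: 0.0
```

Emit:
{"op": "play_rows", "data": {"motion": [[[3, -3.3, -0.3, 0, 0, 0], [6, -6.6, -0.6, 0, 0, 0], [9, -9.9, -0.9, 0, 0, 0], [12, -13.2, -1.2, 0, 0, 0], [15, -16.4, -1.5, 0, 0, 0]]]}}

```text
time: 1.1
tool_pos: [366.3, -171.3, 261.2]
tcp_rot: [-180.0, -0.0, 16.9]
ft_force: [1.0, -1.4, -0.9]
finger_gap: 85.3
grip_force: 0.0
```

Emit:
{"op": "play_rows", "data": {"motion": [[[3, -3.3, 0, 0, 0, 0], [6, -6.6, 0, 0, 0, 0], [9, -9.9, 0, 0, 0, 0], [12, -13.2, 0, 0, 0, 0], [15, -16.4, 0, 0, 0, 0]]]}}

```text
time: 1.6
tool_pos: [462.2, 29.4, 261.1]
tcp_rot: [180.0, 0.0, 16.9]
ft_force: [0.4, -1.1, 0.5]
finger_gap: 85.4
grip_force: 0.0
```

Emit:
{"op": "play_rows", "data": {"motion": [[[3, -3.3, 0, 0, 0, -8], [6, -6.6, 0, 0, 0, -16], [9, -9.9, 0, 0, 0, -24], [12, -13.2, 0, 0, 0, -32], [15, -16.4, 0, 0, 0, -40]]]}}

```text
time: 2.1
tool_pos: [558.1, 229.8, 260.7]
tcp_rot: [-180.0, 0.0, 57.2]
ft_force: [1.0, -0.4, -0.2]
finger_gap: 85.7
grip_force: 0.0
```

```bash
python3 - <<'E'
from h import *
import pickle
w=cam('wrist');pickle.dump(w,open('w1.pkl','wb'));save(w,'pics/w1.png')
print(w['s']['time'],w['s']['tool_pos'],w['s']['tcp_rot'],w['C'],proj(w,(552,224,78)),w['s']['ft_force'])
E
```

```text
2.1 [558.08526142 229.82610699 260.65347737] [-1.79974301e+02  3.60304489e-02  5.72431950e+01] [601.66607424 296.21560205 401.57869964] (np.float64(271.41579081480216), np.float64(194.21937980807607)) [ 1.038823   -0.3765043  -0.20820392]
```

View pics/w1.png

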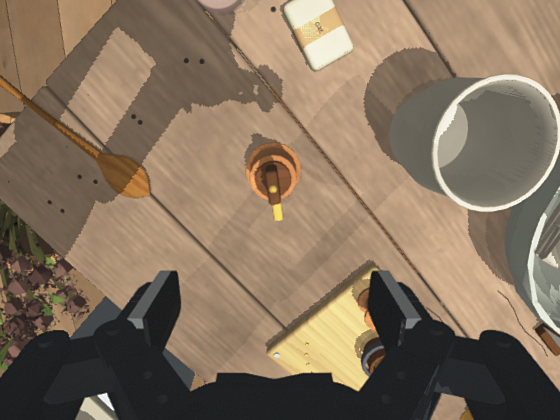

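The wrist view shows the peg in its rest at about px (273,185), with the finger pointing down to about (278,218). The wing is nearly aligned with the tool. I'll zoom in for exact points.

```bash
python3 - <<'E'
from h import *
import pickle
w=pickle.load(open('w1.pkl','rb'))
c=w['pixels'][135:230,225:325,::-1]
cv2.imwrite('pics/w1c.png',cv2.resize(c,None,fx=6,fy=6,interpolation=cv2.INTER_CUBIC))
hsv=cv2.cvtColor(np.ascontiguousarray(c),cv2.COLOR_BGR2HSV)
m=cv2.inRange(hsv,np.array((20,120,120)),np.array((35,255,255)))
n,l,st,ce=cv2.connectedComponentsWithStats(m)
for i in range(1,n):
    if st[i,4]>8: print(st[i],ce[i]+[225,135])
E
```

```text
[44 50  8  8 47] [272.55319149 188.57446809]
[ 48  68   9  18 124] [277.29032258 211.86290323]
```

View pics/w1c.png

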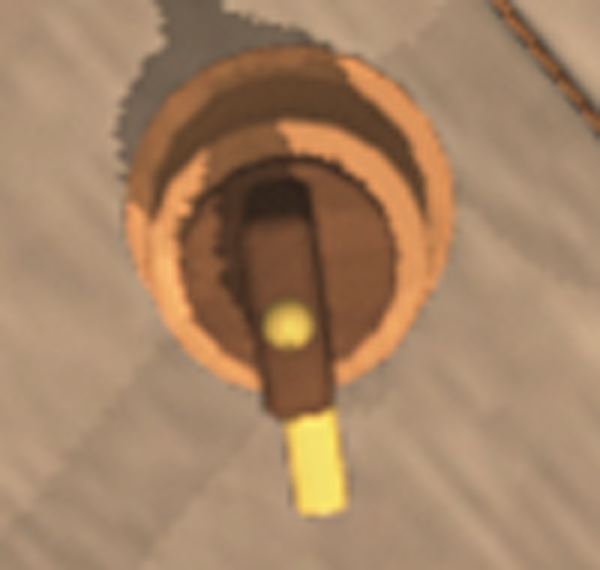

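```bash
python3 - <<'E'
from h import *
import pickle
w=pickle.load(open('w1.pkl','rb'));a,b=pickle.load(open('v0.pkl','rb'))
o=lambda x,y:(225+x/6-.4,135+y/6-.4)
d=onz(w,*o(289,325),99);dn=onz(w,*o(289,325),98);f=onz(w,*o(320,512),56)
print('dot',d,'fing',f,'dist',np.hypot(*(f-d)[:2]),'yaw',np.degrees(np.arctan2(*(f-d)[1::-1])))
# wing long edges at top: left edge (247,225)->(266,400), right (308,225)->(330,400)
for p,q in [((247,225),(266,395)),((308,225),(330,395))]:
    A=onz(w,*o(*p),98);B=onz(w,*o(*q),98);print(A,B,np.degrees(np.arctan2(*(B-A)[1::-1])))
for z in (50,58): print('flange disc',onz(w,*o(289,268),z))
print('top dot',onz(a,205+117/6.4-.4,185+193/6.4-.4,99))
ps={'bush':(548,166,66),'mark':(553,352,40),'ptr':(687,254,41),'pin':(608,192,85)}
P={k:onz(a,285+(x-320)/4.8-.4,190+y/4.8-.4,z) for k,(x,y,z) in ps.items()}
for k,v in P.items():
    e=(v-P['bush'])[:2];print(k,v.round(1),np.hypot(*e),np.degrees(np.arctan2(*e[::-1]))%360)
s=w['s'];R=Ro.from_euler('xyz',s['tcp_rot'],degrees=True).as_matrix()
print('tool delta',R.T@(d-s['tool_pos']))
E
```

```text
dot [559.19976464 232.47708585  99.        ] fing [538.61874819 190.28494828  56.        ] dist 46.94416588929859 yaw -116.00278193464084
[562.2640562  249.29280541  98.        ] [549.71194046 224.57222303  98.        ] -116.91962498015346
[570.25270113 244.14559214  98.        ] [558.31862884 219.02891995  98.        ] -115.41451683549404
flange disc [558.10618256 231.11243657  50.        ]
flange disc [559.09736643 232.59382701  58.        ]
top dot [558.16887924 231.10734815  99.        ]
bush [545.2 -69.1  66. ] 0.0 0.0
mark [439.4 -75.7  40. ] 106.03245378922979 183.56022571128577
ptr [ 498.6 -154.9   41. ] 97.62000089755746 241.4493198084961
pin [ 528.1 -101.1   85. ] 36.301767014708716 241.8634981716043
tool delta [  2.93409063  -0.42460024 161.65187094]
```

Emit:
{"op": "play_rows", "data": {"motion": [[[0.3, 0, 3, 0, 0, -6.8], [0.3, 0, 6, 0, 0, -6.8], [0.3, 0, 9, 0, 0, -6.8], [0.3, 0, 12, 0, 0, -6.8], [0.3, 0, 14, 0, 0, -6.8]]]}}

```text
time: 2.65
tool_pos: [557.9, 229.9, 118.0]
tcp_rot: [-179.8, 0.2, 63.7]
ft_force: [-0.6, 0.5, -0.1]
finger_gap: 85.1
grip_force: 0.0
```

Emit:
{"op": "play_rows", "data": {"motion": [[[0, 0, 2, 0, 0, 0], [0, 0, 4, 0, 0, 0], [0, 0, 5.2, 0, 0, 0], [0, 0, 5.7, 0, 0, 0], [0, 0, 5.7, 0, 0, 0]]]}}

```text
time: 3.15
tool_pos: [559.1, 230.3, 63.7]
tcp_rot: [-179.9, 0.0, 63.7]
ft_force: [-0.3, -0.0, -0.1]
finger_gap: 85.3
grip_force: 0.0
```

Emit:
{"op": "play_rows", "data": {"motion": [[[0, 0, 0, 0, 0, 0], [0, 0, 0, 0, 0, 0], [0, 0, 0, 0, 0, 0], [0, 0, 0, 0, 0, 0], [0, 0, 0, 0, 0, 0]]], "jaw": 0, "squeeze": 100}}

```text
time: 3.65
tool_pos: [559.6, 230.5, 64.7]
tcp_rot: [180.0, -0.0, 63.7]
ft_force: [-0.7, 0.8, -0.6]
finger_gap: 12.3
grip_force: 0.5
```

Emit:
{"op": "play_rows", "data": {"motion": [[[0, 0, 0, 0, 0, 0], [0, 0, 0, 0, 0, 0], [0, 0, 0, 0, 0, 0], [0, 0, 0, 0, 0, 0], [0, 0, 0, 0, 0, 0]]]}}

```text
time: 4.15
tool_pos: [559.8, 230.5, 64.8]
tcp_rot: [180.0, -0.0, 63.7]
ft_force: [-1.6, 0.6, 5.9]
finger_gap: 10.6
grip_force: 97.7
```

Emit:
{"op": "play_rows", "data": {"motion": [[[0, 0, -1, 0, 0, 0], [0, 0, -4, 0, 0, 0], [0, 0, -7, 0, 0, 0], [0, 0, -10, 0, 0, 0], [0, 0, -12, 0, 0, 0]]]}}

```text
time: 4.65
tool_pos: [560.1, 230.6, 187.0]
tcp_rot: [179.9, -0.1, 63.7]
ft_force: [1.0, 0.6, -1.8]
finger_gap: 10.8
grip_force: 97.4
```

Emit:
{"op": "play_rows", "data": {"motion": [[[0, 0, 0, 0, 0, 0], [0, 0, 0, 0, 0, 0]]]}}

```text
time: 4.85
tool_pos: [559.4, 230.4, 183.9]
tcp_rot: [180.0, 0.0, 63.7]
ft_force: [-0.6, 0.6, -2.7]
finger_gap: 10.3
grip_force: 97.4
```

```bash
python3 - <<'E'
from h import *
import pickle
w=cam('wrist');b=cam('top');pickle.dump((w,b),open('w2.pkl','wb'))
s=w['s'];print(s['tool_pos'],s['tcp_rot'],s['ft_force'],s['wrist_torque'])
p=np.ascontiguousarray(w['pixels'][:,:,::-1])
K=s['tool_pos']; 
hsv=cv2.cvtColor(p,cv2.COLOR_BGR2HSV)
m=cv2.inRange(hsv,np.array((20,120,120)),np.array((35,255,255)))
n,l,st,ce=cv2.connectedComponentsWithStats(m)
for i in range(1,n):
    if st[i,4]>30: print(st[i],ce[i])
cv2.imwrite('pics/w2.png',p)
E
```

```text
[559.411801   230.36920633 183.87093239] [1.79999706e+02 8.01910433e-04 6.36899249e+01] [-0.57498361  0.5789706  -2.65954145] [-0.00068208 -0.00698905 -0.00865574]
[265 306  19  19 281] [274.09252669 315.34163701]
```

View pics/w2.png

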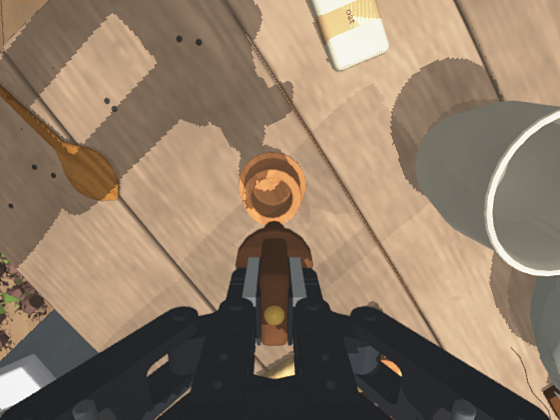

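The peg is held upright with the wing dot at px (274,315), and the empty rest is at (272,190). Next I carry it to beside the bush and look.

Emit:
{"op": "play_rows", "data": {"motion": [[[-2.5, 1.1, 0, 0, 0, 0], [-6, 2.7, 0, 0, 0, 0], [-9.8, 4.4, 0, 0, 0, 0], [-13.6, 6.1, 0, 0, 0, 0], [-17.4, 7.8, 0, 0, 0, 0]]]}}

```text
time: 5.45
tool_pos: [550.9, 38.4, 182.1]
tcp_rot: [-179.8, 0.1, 63.7]
ft_force: [-0.4, -0.8, -1.5]
finger_gap: 10.9
grip_force: 97.5
```

Emit:
{"op": "play_rows", "data": {"motion": [[[-3.8, 1.7, 0, 0, 0, -6.5], [-7.6, 3.4, 0, 0, 0, -13], [-11.4, 5.1, 0, 0, 0, -19.5], [-15, 6.7, 0, 0, 0, -26.3], [-17.3, 7.7, 0, 0, 0, -26.3]]]}}

```text
time: 5.95
tool_pos: [543.1, -151.7, 182.1]
tcp_rot: [-179.8, -0.0, 90.1]
ft_force: [1.4, 0.0, -0.8]
finger_gap: 10.8
grip_force: 97.5
```

Emit:
{"op": "play_rows", "data": {"motion": [[[0, 0, 0, 0, 0, 0], [0, 0, 0, 0, 0, 0], [0, 0, 0, 0, 0, 0]]]}}

```text
time: 6.25
tool_pos: [544.2, -148.2, 183.1]
tcp_rot: [-179.9, -0.1, 90.0]
ft_force: [0.3, 0.2, -1.8]
finger_gap: 10.5
grip_force: 97.5
```

```bash
python3 - <<'E'
from h import *
import pickle
w=pickle.load(open('w2.pkl','rb'))[0]
s=w['s'];R=Ro.from_euler('xyz',s['tcp_rot'],degrees=True).as_matrix()
print('dot in tool',R.T@(onz(w,274.1,315.3,s['tool_pos'][2]+34.5)-s['tool_pos']))
w=cam('wrist');pickle.dump(w,open('w3.pkl','wb'));save(w,'pics/w3.png')
s=w['s'];print(s['tool_pos'],s['tcp_rot'],s['ft_force'],proj(w,(545,-69,66)))
E
```

```text
dot in tool [  2.73577726   0.77279732 -34.50003433]
[ 544.18491949 -148.20005853  183.14249604] [-1.79902071e+02 -6.38852992e-02  9.00148351e+01] [ 0.28361711  0.18435003 -1.81572898] (np.float64(274.027562834286), np.float64(104.28076092326609))
```

View pics/w3.png

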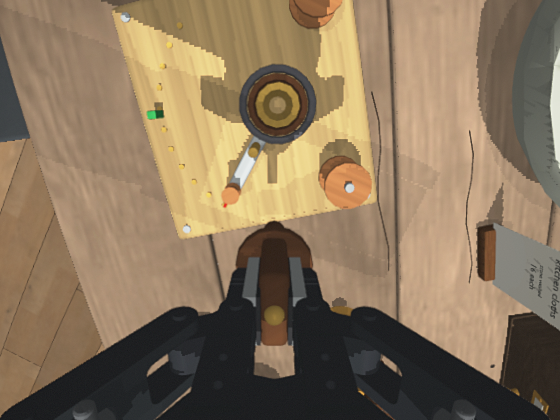

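The wrist view shows the bush ring centre at about (278,104), pin top (253,148), green mark (155,114) and red tip (226,205). I'll measure these.

```bash
python3 - <<'E'
from h import *
import pickle
w=pickle.load(open('w3.pkl','rb'))
p=np.ascontiguousarray(w['pixels'][:,:,::-1]);hsv=cv2.cvtColor(p,cv2.COLOR_BGR2HSV)
def m(lo,hi,x0,x1,y0,y1):
    k=np.zeros(p.shape[:2],np.uint8);k[y0:y1,x0:x1]=cv2.inRange(hsv,np.array(lo),np.array(hi))[y0:y1,x0:x1];return k
br=m((18,90,70),(38,255,255),250,305,76,132)
cs,_=cv2.findContours(br,cv2.RETR_EXTERNAL,cv2.CHAIN_APPROX_NONE);c=max(cs,key=cv2.contourArea)
el=cv2.fitEllipse(c);print('ellipse',el)
def cen(k): ys,xs=np.nonzero(k);return xs.mean(),ys.mean(),len(xs)
gr=cen(m((45,90,40),(85,255,255),140,170,100,130));rd=cen(m((0,170,120),(5,255,255),218,234,198,212))
B=onz(w,*el[0],66);print('bush',B)
for n,q,z in [('mark',gr,38),('ptr',rd,41),('pin',(253,148),85)]:
    X=onz(w,q[0],q[1],z);e=(X-B)[:2];print(n,q,X.round(1),np.hypot(*e),np.degrees(np.arctan2(*e[::-1]))%360)
s=w['s'];R=Ro.from_euler('xyz',s['tcp_rot'],degrees=True).as_matrix()
D=onz(w,*[274.5,315.5],s['tool_pos'][2]+34.5);print('dot',D,'move in tool',R.T@(B-D))
cv2.imwrite('pics/w3c.png',cv2.resize(p[70:220,130:330],None,fx=4,fy=4,interpolation=cv2.INTER_CUBIC))
E
```

```text
ellipse ((277.3055725097656, 104.3064193725586), (43.76853561401367, 44.96523666381836), 3.568763017654419)
bush [547.46162398 -69.01887692  66.        ]
mark (np.float64(154.47967479674796), np.float64(114.10569105691057), 123) [443.8 -76.2  38. ] 103.87421323095596 183.95562725837513
ptr (np.float64(224.83333333333334), np.float64(205.0), 6) [ 500.7 -155.7   41. ] 98.49393726121292 241.6311468388046
pin (253, 148) [529.9 -99.3  85. ] 35.05171719954457 239.84181218340296
dot [ 545.3418794  -145.98555751  217.64249604] move in tool [ 76.79699864   2.39899977 151.72434097]
```

View pics/w3c.png

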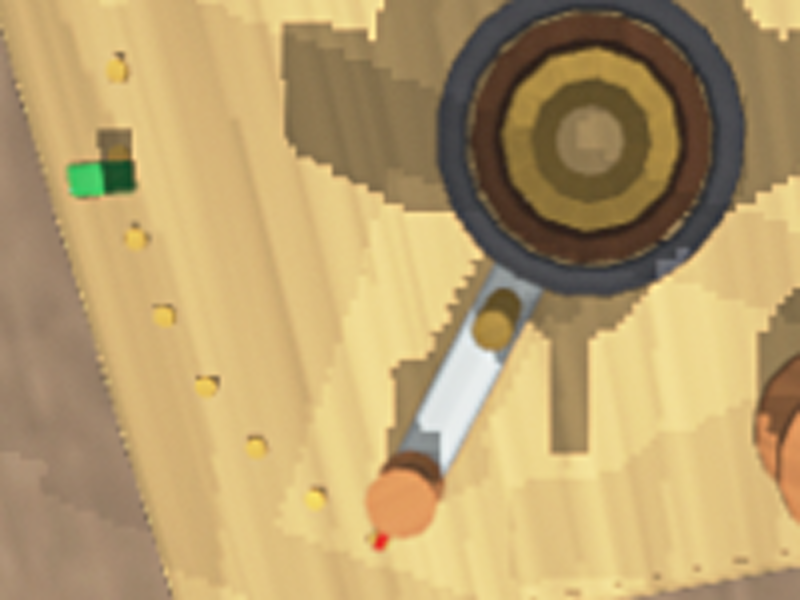

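Emit:
{"op": "play_rows", "data": {"motion": [[[2, 0.1, 0, 0, 0, 0], [4.5, 0.22, 0, 0, 0, 0], [6.5, 0.22, 0, 0, 0, 0], [7.7, 0.22, 2, 0, 0, 0], [7.7, 0.22, 4.5, 0, 0, 0]]]}}

```text
time: 6.8
tool_pos: [548.2, -69.5, 140.4]
tcp_rot: [179.8, 0.0, 90.2]
ft_force: [0.0, 0.6, -2.2]
finger_gap: 10.6
grip_force: 97.5
```

Emit:
{"op": "play_rows", "data": {"motion": [[[0, 0, 0.5, 0, 0, 0], [0, 0, 1.0, 0, 0, 0], [0, 0, 1.5, 0, 0, 0], [0, 0, 1.5, 0, 0, 0], [0, 0, 1.5, 0, 0, 0]]]}}

```text
time: 7.3
tool_pos: [547.4, -72.6, 125.1]
tcp_rot: [179.9, 0.0, 90.0]
ft_force: [0.6, -0.3, -1.2]
finger_gap: 10.5
grip_force: 97.5
```

Emit:
{"op": "play_rows", "data": {"motion": [[[0, 0, 0.4, 0, 0, 0], [0, 0, 0.8, 0, 0, 0], [0, 0, 1.2, 0, 0, 0], [0, 0, 1.2, 0, 0, 0]]]}}

```text
time: 7.7
tool_pos: [546.3, -72.1, 111.4]
tcp_rot: [-179.9, -0.0, 90.0]
ft_force: [-0.4, 1.4, -1.6]
finger_gap: 10.7
grip_force: 97.5
```

Emit:
{"op": "play_rows", "data": {"motion": [[[0, 0, 0.3, 0, 0, 0], [0, 0, 0.6, 0, 0, 0], [0, 0, 0.6, 0, 0, 0]]]}}

```text
time: 8.0
tool_pos: [546.7, -71.8, 105.8]
tcp_rot: [-180.0, -0.0, 90.0]
ft_force: [0.9, 2.9, -3.0]
finger_gap: 10.7
grip_force: 97.6
```

Emit:
{"op": "play_rows", "data": {"motion": [[[0.1, 0, 0.2, 0, 0, 0], [0.1, 0, 0.4, 0, 0, 0], [0.1, 0, 0.4, 0, 0, 0]]]}}

```text
time: 8.3
tool_pos: [546.8, -71.2, 102.0]
tcp_rot: [-180.0, -0.0, 90.0]
ft_force: [1.2, 2.2, -1.9]
finger_gap: 10.9
grip_force: 97.6
```

```bash
python3 - <<'E'
from h import *
s=sensors.sense();print(s['tool_pos'],s['ft_force'],s['wrist_torque'])
E
```

```text
[546.76258038 -71.22566612 101.99030498] [ 1.16890722  2.1568923  -1.91216538] [ 0.45171284 -0.11843739  0.01229097]
```

Emit:
{"op": "play_rows", "data": {"motion": [[[0.12, 0.03, 0, 0, 0, 0], [0.12, 0.03, 0.2, 0, 0, 0], [0.12, 0.03, 0.4, 0, 0, 0], [0.12, 0.03, 0.4, 0, 0, 0]]]}}

```text
time: 8.7
tool_pos: [546.9, -70.2, 97.8]
tcp_rot: [-180.0, 0.0, 90.0]
ft_force: [0.5, -0.5, -2.0]
finger_gap: 10.6
grip_force: 97.6
```

```bash
python3 - <<'E'
from h import *
s=sensors.sense();print(s['tool_pos'],s['ft_force'],s['wrist_torque'])
E
```

```text
[546.88566423 -70.22116049  97.82299578] [ 0.54213463 -0.48575131 -1.95613743] [ 0.02165242  0.02814456 -0.01331657]
```

Emit:
{"op": "play_rows", "data": {"motion": [[[0, 0, 0.2, 0, 0, 0], [0, 0, 0.4, 0, 0, 0], [0, 0, 0.4, 0, 0, 0]]]}}

```text
time: 9.0
tool_pos: [546.9, -69.9, 93.8]
tcp_rot: [-180.0, -0.0, 90.0]
ft_force: [-1.0, 1.0, -2.1]
finger_gap: 10.3
grip_force: 97.7
```

```bash
cat > s.py <<'E'
from h import *
s=sensors.sense();print(s['time'],s['tool_pos'].round(1),'rot',s['tcp_rot'].round(1),'F',s['ft_force'].round(1),'T',s['wrist_torque'].round(2))
E
python3 s.py
```

```text
9.0 [546.9 -69.9  93.8] rot [-180.   -0.   90.] F [-1.   1.  -2.1] T [0.27 0.18 0.  ]
```

Emit:
{"op": "play_rows", "data": {"motion": [[[0.04, -0.03, 0.1, 0, 0, 0], [0.04, -0.03, 0.15, 0, 0, 0], [0.04, -0.03, 0.15, 0, 0, 0]]]}}

```text
time: 9.3
tool_pos: [546.8, -69.8, 92.8]
tcp_rot: [-180.0, 0.0, 90.0]
ft_force: [-0.4, 0.7, -1.5]
finger_gap: 10.7
grip_force: 97.6
```

```bash
python3 s.py
```

```text
9.3 [546.8 -69.8  92.8] rot [-180.    0.   90.] F [-0.4  0.7 -1.5] T [ 0.13  0.25 -0.07]
```

Emit:
{"op": "play_rows", "data": {"motion": [[[0.02, -0.04, 0.05, 0, 0, 0], [0.02, -0.04, 0.1, 0, 0, 0], [0.02, -0.04, 0.1, 0, 0, 0]]]}}

```text
time: 9.6
tool_pos: [546.7, -69.6, 91.9]
tcp_rot: [180.0, 0.0, 90.0]
ft_force: [0.2, -0.1, -0.6]
finger_gap: 10.6
grip_force: 97.7
```

```bash
python3 s.py
```

```text
9.6 [546.7 -69.6  91.9] rot [180.   0.  90.] F [ 0.2 -0.1 -0.6] T [ 0.   -0.01 -0.  ]
```

Emit:
{"op": "play_rows", "data": {"motion": [[[0, 0, 0.05, 0, 0, 0], [0, 0, 0.1, 0, 0, 0], [0, 0, 0.1, 0, 0, 0]]]}}

```text
time: 9.9
tool_pos: [546.7, -69.6, 91.1]
tcp_rot: [180.0, 0.0, 90.0]
ft_force: [-0.3, -0.0, 1.9]
finger_gap: 11.0
grip_force: 97.9
```

```bash
python3 s.py
```

```text
9.9 [546.7 -69.6  91.1] rot [180.   0.  90.] F [-0.3 -0.   1.9] T [-0.04  0.15 -0.01]
```

Emit:
{"op": "play_rows", "data": {"motion": [[[0, 0, 0.04, 0, 0, 0], [0, 0, 0.07, 0, 0, 0], [0, 0, 0.07, 0, 0, 0]]]}}

```text
time: 10.2
tool_pos: [546.7, -69.6, 90.5]
tcp_rot: [180.0, 0.0, 90.0]
ft_force: [-1.3, -0.2, 5.4]
finger_gap: 10.6
grip_force: 98.6
```

```bash
python3 s.py
```

```text
10.2 [546.7 -69.6  90.5] rot [180.   0.  90.] F [-1.3 -0.2  5.4] T [-0.02  0.39  0.01]
```

Emit:
{"op": "play_rows", "data": {"motion": [[[0, -0.05, 0.05, 0, 0, 0], [0, -0.05, 0.09, 0, 0, 0], [0, -0.05, 0.09, 0, 0, 0]]]}}

```text
time: 10.5
tool_pos: [546.7, -69.6, 90.1]
tcp_rot: [179.9, 0.0, 90.0]
ft_force: [-1.0, -0.7, 6.6]
finger_gap: 10.3
grip_force: 98.9
```

```bash
python3 s.py
```

```text
10.5 [546.7 -69.6  90.1] rot [179.9   0.   90. ] F [-1.  -0.7  6.6] T [ 0.06  0.37 -0.03]
```

Emit:
{"op": "play_rows", "data": {"motion": [[[0, -0.05, 0.04, 0, 0, 0], [0, -0.05, 0.07, 0, 0, 0], [0, -0.05, 0.07, 0, 0, 0], [0, -0.05, 0.07, 0, 0, 0]]]}}

```text
time: 10.9
tool_pos: [546.6, -69.7, 89.9]
tcp_rot: [179.9, 0.0, 90.0]
ft_force: [-1.0, 0.6, 8.3]
finger_gap: 10.5
grip_force: 99.1
```

```bash
python3 s.py
```

```text
10.9 [546.6 -69.7  89.9] rot [179.9   0.   90. ] F [-1.   0.6  8.3] T [0.11 0.31 0.04]
```

Emit:
{"op": "play_rows", "data": {"motion": [[[0, -0.01, 0.05, 0, 0, 2], [0, -0.02, 0.05, 0, 0, 4], [0, -0.03, 0.06, 0, 0, 6], [0, -0.03, 0.06, 0, 0, 8], [0, -0.03, 0.06, 0, 0, 10]]]}}

```text
time: 11.4
tool_pos: [546.5, -69.7, 89.3]
tcp_rot: [179.8, -0.0, 79.9]
ft_force: [0.0, -0.1, 8.5]
finger_gap: 10.8
grip_force: 99.1
```

```bash
python3 s.py
```

```text
11.4 [546.5 -69.7  89.3] rot [179.8  -0.   79.9] F [ 0.  -0.1  8.5] T [0.13 0.03 0.2 ]
```

Emit:
{"op": "play_rows", "data": {"motion": [[[0, -0.01, 0.05, 0, 0, 2], [0, -0.02, 0.06, 0, 0, 4], [0, -0.03, 0.07, 0, 0, 6], [0, -0.03, 0.07, 0, 0, 8], [0, -0.03, 0.07, 0, 0, 10]]]}}

```text
time: 11.9
tool_pos: [546.4, -69.7, 88.9]
tcp_rot: [179.8, -0.0, 69.9]
ft_force: [-1.2, 0.4, 9.0]
finger_gap: 10.2
grip_force: 99.3
```

```bash
python3 s.py
```

```text
11.9 [546.4 -69.7  88.9] rot [179.8  -0.   69.9] F [-1.2  0.4  9. ] T [ 0.12 -0.    0.28]
```

Emit:
{"op": "play_rows", "data": {"motion": [[[0, -0.01, 0.05, 0, 0, 2], [0, -0.02, 0.06, 0, 0, 4], [0, -0.03, 0.07, 0, 0, 6], [0, -0.03, 0.07, 0, 0, 8], [0, -0.03, 0.07, 0, 0, 10]]]}}

```text
time: 12.4
tool_pos: [546.4, -69.7, 88.6]
tcp_rot: [179.8, -0.1, 59.9]
ft_force: [-0.5, -0.5, 11.4]
finger_gap: 10.8
grip_force: 99.6
```

```bash
python3 s.py; cat > ptr.py <<'E'
from h import *
B=np.array([547,-68.8])
for n in ('top','wrist'):
    d=cam(n);p=np.ascontiguousarray(d['pixels'][:,:,::-1]);hsv=cv2.cvtColor(p,cv2.COLOR_BGR2HSV)
    m=cv2.inRange(hsv,np.array((0,170,90)),np.array((5,255,255)));ys,xs=np.nonzero(m)
    g=cv2.inRange(hsv,np.array((50,100,50)),np.array((80,255,255)));gy,gx=np.nonzero(g)
    for k,X,Y,z in (('red',xs,ys,41),('green',gx,gy,38)):
        L=[]
        for u,v in zip(X,Y):
            e=onz(d,u,v,z)[:2]-B; q=np.hypot(*e)
            if 85<q<118: L.append((q,np.degrees(np.arctan2(e[1],e[0]))%360))
        if L: print(n,k,len(L),np.median(L,0).round(1),np.min(L,0).round(1),np.max(L,0).round(1))
    save(d,'pics/%s_%d.png'%(n,round(d['s']['time']*10)))
E
python3 ptr.py
```

```text
12.4 [546.4 -69.7  88.6] rot [ 1.798e+02 -1.000e-01  5.990e+01] F [-0.5 -0.5 11.4] T [0.12 0.05 0.33]
top red 1 [ 98.1 226.8] [ 98.1 226.8] [ 98.1 226.8]
top green 9 [107.9 183.6] [105. 182.] [110.8 185.2]
wrist green 280 [ 99.8 182.4] [ 88.9 178.7] [110.2 185.8]
```

Emit:
{"op": "play_rows", "data": {"motion": [[[0, -0.01, 0, 0, 0, 2], [0, -0.02, 0.01, 0, 0, 4], [0, -0.02, 0.02, 0, 0, 6], [0, -0.03, 0.02, 0, 0, 8], [0, -0.03, 0.02, 0, 0, 10]]]}}

```text
time: 13.0
tool_pos: [546.4, -69.7, 88.5]
tcp_rot: [179.8, -0.1, 49.9]
ft_force: [-0.7, -0.4, 10.8]
finger_gap: 10.8
grip_force: 99.5
```

```bash
python3 s.py
```

```text
13.0 [546.4 -69.7  88.5] rot [ 1.798e+02 -1.000e-01  4.990e+01] F [-0.7 -0.4 10.8] T [-0.07 -0.02  0.33]
```

Emit:
{"op": "play_rows", "data": {"motion": [[[0, -0.01, 0, 0, 0, 2], [0, -0.02, 0.01, 0, 0, 4], [0, -0.02, 0.02, 0, 0, 6], [0, -0.03, 0.02, 0, 0, 8], [0, -0.03, 0.02, 0, 0, 10]]]}}

```text
time: 13.5
tool_pos: [546.3, -69.6, 88.4]
tcp_rot: [179.8, -0.2, 39.9]
ft_force: [1.1, -0.3, 10.8]
finger_gap: 10.9
grip_force: 99.5
```

```bash
python3 s.py
```

```text
13.5 [546.3 -69.6  88.4] rot [179.8  -0.2  39.9] F [ 1.1 -0.3 10.8] T [-0.17 -0.14  0.35]
```

Emit:
{"op": "play_rows", "data": {"motion": [[[0, 0.02, 0, 0, 0, 2], [0, 0.03, 0.01, 0, 0, 4], [0, 0.03, 0.02, 0, 0, 6], [0, 0.03, 0.02, 0, 0, 8], [0, 0.03, 0.02, 0, 0, 10]]]}}

```text
time: 14.0
tool_pos: [546.4, -69.7, 88.2]
tcp_rot: [179.8, -0.2, 29.9]
ft_force: [-0.6, 0.6, 12.0]
finger_gap: 10.4
grip_force: 99.8
```

```bash
python3 s.py; python3 ptr.py
```

```text
14.0 [546.4 -69.7  88.2] rot [179.8  -0.2  29.9] F [-0.6  0.6 12. ] T [0.09 0.13 0.4 ]
top red 2 [ 96.4 197.4] [ 95.1 197.2] [ 97.7 197.7]
top green 9 [107.9 183.6] [105. 182.] [110.8 185.2]
```

Emit:
{"op": "play_rows", "data": {"motion": [[[0, 0, 0, 0, 0, 2.5], [0, 0, 0, 0, 0, 5], [0, 0, 0, 0, 0, 7.5], [0, 0, 0, 0, 0, 10], [0, 0, 0, 0, 0, 12.8]]]}}

```text
time: 14.6
tool_pos: [546.3, -69.6, 88.2]
tcp_rot: [179.9, -0.2, 17.1]
ft_force: [-0.8, -0.2, 11.9]
finger_gap: 10.4
grip_force: 99.7
```

Emit:
{"op": "play_rows", "data": {"motion": [[[0, 0, 0, 0, 0, 0], [0, 0, 0, 0, 0, 0], [0, 0, 0, 0, 0, 0]]]}}

```text
time: 14.9
tool_pos: [546.3, -69.7, 88.1]
tcp_rot: [179.9, -0.2, 17.2]
ft_force: [0.4, -0.5, 11.0]
finger_gap: 10.8
grip_force: 99.6
```

```bash
python3 s.py; python3 ptr.py
```

```text
14.9 [546.3 -69.7  88.1] rot [179.9  -0.2  17.2] F [ 0.4 -0.5 11. ] T [ 0.03 -0.02  0.03]
top green 9 [107.9 183.6] [105. 182.] [110.8 185.2]
```

Emit:
{"op": "play_rows", "data": {"motion": [[[0, 0, -0.05, 0, 0, 0], [0, 0, -0.1, 0, 0, 0], [0, 0, -0.15, 0, 0, 0], [0, 0, -0.15, 0, 0, 0]]]}}

```text
time: 15.4
tool_pos: [546.2, -69.7, 88.9]
tcp_rot: [179.9, -0.2, 17.2]
ft_force: [2.9, -1.6, 6.5]
finger_gap: 10.6
grip_force: 98.7
```

```bash
python3 s.py
```

```text
15.4 [546.2 -69.7  88.9] rot [179.9  -0.2  17.2] F [ 2.9 -1.6  6.5] T [-0.08 -0.72  0.07]
```

Emit:
{"op": "play_rows", "data": {"motion": [[[0.05, 0, -0.05, 0, 0, 0], [0.08, 0, -0.1, 0, 0, 0], [0.08, 0, -0.12, 0, 0, 0], [0.08, 0, -0.12, 0, 0, 0]]]}}

```text
time: 15.8
tool_pos: [546.1, -69.6, 89.1]
tcp_rot: [179.9, -0.1, 17.2]
ft_force: [5.4, -4.2, 4.1]
finger_gap: 10.6
grip_force: 98.2
```

```bash
python3 s.py
```

```text
15.8 [546.1 -69.6  89.1] rot [ 1.799e+02 -1.000e-01  1.720e+01] F [ 5.4 -4.2  4.1] T [-0.6  -1.05  0.1 ]
```

Emit:
{"op": "play_rows", "data": {"motion": [[[0.04, 0.04, 0, 0, 0, 0], [0.06, 0.06, 0, 0, 0, 0], [0.06, 0.06, 0, 0, 0, 0]]]}}

```text
time: 16.1
tool_pos: [546.3, -69.6, 88.9]
tcp_rot: [180.0, -0.0, 17.2]
ft_force: [3.4, -2.3, 5.6]
finger_gap: 11.1
grip_force: 98.4
```

```bash
python3 s.py
```

```text
16.1 [546.3 -69.6  88.9] rot [180.   -0.   17.2] F [ 3.4 -2.3  5.6] T [-0.45 -0.72  0.05]
```

Emit:
{"op": "play_rows", "data": {"motion": [[[0.04, 0.04, 0, 0, 0, 0], [0.08, 0.07, 0, 0, 0, 0], [0.1, 0.08, -0.04, 0, 0, 0], [0.1, 0.08, -0.07, 0, 0, 0], [0.1, 0.08, -0.07, 0, 0, 0]]]}}

```text
time: 16.6
tool_pos: [546.5, -69.6, 89.0]
tcp_rot: [-180.0, 0.1, 17.2]
ft_force: [-0.8, -0.7, 5.0]
finger_gap: 10.7
grip_force: 98.7
```

```bash
python3 s.py
```

```text
16.6 [546.5 -69.6  89. ] rot [-1.80e+02  1.00e-01  1.72e+01] F [-0.8 -0.7  5. ] T [-0.08 -0.12  0.  ]
```

Lateral force is gone, so I'll keep easing straight up.

Emit:
{"op": "play_rows", "data": {"motion": [[[0, 0, -0.04, 0, 0, 0], [0, 0, -0.08, 0, 0, 0], [0, 0, -0.1, 0, 0, 0], [0, 0, -0.1, 0, 0, 0]]]}}

```text
time: 17.0
tool_pos: [546.4, -69.7, 89.6]
tcp_rot: [-180.0, 0.1, 17.2]
ft_force: [0.6, 0.3, 0.3]
finger_gap: 10.9
grip_force: 97.9
```

```bash
python3 s.py
```

```text
17.0 [546.4 -69.7  89.6] rot [-1.80e+02  1.00e-01  1.72e+01] F [0.6 0.3 0.3] T [ 0.07 -0.28  0.08]
```

Emit:
{"op": "play_rows", "data": {"motion": [[[0, 0, -0.02, 0, 0, 0], [0, 0, -0.03, 0, 0, 0]]], "squeeze": 20}}

```text
time: 17.2
tool_pos: [546.4, -69.7, 89.8]
tcp_rot: [-180.0, 0.1, 17.2]
ft_force: [0.9, -0.2, -4.9]
finger_gap: 10.5
grip_force: 97.3
```

Emit:
{"op": "play_rows", "data": {"motion": [[[0, 0, 0, 0, 0, 0], [0, 0, 0, 0, 0, 0], [0, 0, 0, 0, 0, 0], [0, 0, 0, 0, 0, 0]]], "jaw": 0.5}}

```text
time: 17.6
tool_pos: [547.2, -69.9, 90.9]
tcp_rot: [180.0, -0.0, 17.2]
ft_force: [-0.4, -0.4, -0.1]
finger_gap: 42.6
grip_force: 0.0
```

Emit:
{"op": "play_rows", "data": {"motion": [[[0, 0, -1, 0, 0, 0], [0, 0, -3, 0, 0, 0], [0, 0, -6, 0, 0, 0], [0, 0, -9, 0, 0, 0], [0, 0, -12, 0, 0, 0]]]}}

```text
time: 18.1
tool_pos: [547.0, -69.9, 212.7]
tcp_rot: [180.0, -0.0, 17.2]
ft_force: [0.3, 0.0, 0.0]
finger_gap: 42.7
grip_force: 0.0
```

Emit:
{"op": "play_rows", "data": {"motion": [[[-4, 0, 0, 0, 0, 0], [-8, 0, -1, 0, 0, 0], [-12, 0, -2, 0, 0, 0], [-12, 0, -2, 0, 0, 0], [-12, 0, -2, 0, 0, 0]]]}}

```text
time: 18.6
tool_pos: [432.5, -105.8, 232.1]
tcp_rot: [179.9, -0.2, 17.1]
ft_force: [-0.4, -0.1, 0.0]
finger_gap: 42.5
grip_force: 0.0
```

```bash
python3 s.py; python3 ptr.py; python3 - <<'E'
from h import *
w=cam('wrist');p=w['pixels'][:,:,::-1]
t=cam('top')['pixels'][190:280,285:380,::-1]
im=np.zeros((420,800,3),np.uint8);im[:,:440]=p[:,60:500];im[:342,440:800]=cv2.resize(t,(360,342),interpolation=cv2.INTER_CUBIC)
cv2.imwrite('pics/fin.png',im)
E
```

```text
18.6 [ 432.5 -105.8  232.1] rot [179.9  -0.2  17.1] F [-0.4 -0.1  0. ] T [-0.01  0.01 -0.03]
top green 7 [107.8 183.5] [105. 182.] [110.7 185.2]
wrist red 14 [ 97.  184.9] [ 93.7 184.4] [100.1 185.4]
wrist green 55 [105.5 184.1] [100.1 182.3] [110.1 186. ]
```

View pics/fin.png

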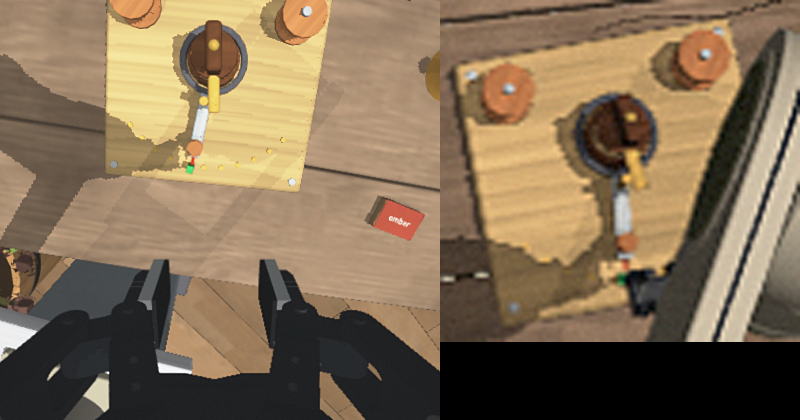

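The picture shows the peg upright in the bush. The red pointer is in line with the green mark (184.9° vs 184.1°), and the gripper is clear. Handing in.

```bash
python3 -c "
from bench import job
print(job.hand_in())"
```

```text
the job is handed in; nothing more can be done
None
```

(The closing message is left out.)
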